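# Right the toppled cotton cup, seat it in its stand and shut its cover

## Robot

A 7-joint arm with a two-finger parallel gripper is mounted at the origin on a cart in front of the work surface, level with it; the furniture and walls round the work are solid. World frame = base frame: x ahead of the robot, y to its left, z up, the work surface at z = 0. Lengths are in m, angles in rad, forces in N, time in s.
With the tool pointing down it reaches from about 0.425 to 0.925 m from the base axis. Payload 6.8 kg.
Tool frame: the origin (TCP) lies on the front face of the gripper's body, between the roots of the fingers; the fingertips stand 73 mm ahead of it and the grasp point (between the pads) lies 54 mm ahead of it (env.nose_length is the distance from the TCP to the fingertips, in m); z points along the fingers, y is the line along which they close (so a half turn about z gives the same grasp; the last joint's range is limited). The gripper opens to 85 mm and grips with 20 to 120 N. Pads are 22 mm wide; open, the fingers measure 114 mm over their backs; the gripper's body (76 mm by 85 mm) begins 54 mm behind the grasp point. The pads swing forward as they close: fully open they stand 13 mm farther back than shut.
Start: joints at [-1.367, 0.477, 0.022, 1.555, -0.011, 1.109, -0.083], TCP at [0.207, 0.642, 0.304] pointing down, gripper open.
Joint ranges: [-2.96, 2.96], [-0.34, 2.1], [-1.41, 1.46], [0.24, 2.44], [-1.37, 4.51], [0.17, 1.92], [-2.96, 2.96]. Speed limits (rad/s): [2.39, 2.39, 3.14, 3.14, 3.14, 3.14, 3.14].

## Interface

Orientations are given as a unit quaternion [w, x, y, z].
In Python, from cell import env, kin, camera, calibration, job gives the robot as it stands. The module is installed in compiled form; this text tells all that it offers. Calls block until the motion is done:
- env.reach(position, orientation): joint-space move of the TCP to a pose.
- env.movel(position, velocity=0.15, rot=None, stop_force=None): straight line of the TCP; rot=None keeps the orientation; velocity is the mean speed in m/s. With stop_force (N) it stops when the force on the tool has changed by that much, and returns True; else False.
- env.goto_joints(angles): joint-space move.
- env.grip(opening, f_grip=None): finger opening in m; f_grip is the grip in N (None keeps the last); returns when the fingers have stopped.
- env.dwell(seconds).
- kin.inverse_kinematics(position, orientation): joint angles nearest the present ones, or None.
- env.get_state(): the state.
- camera(name): name is "scene" or "top"; returns (picture, depth): 400x640x3 uint8, blue, green, red; 400x640 float32, m along the optical axis (not along the pixel's ray), 0 where there is no reading.
- calibration(name): a dict with "fx", "fy", "cx", "cy" (pixels), "k1" (the pictures are not rectified: a ray, as slopes to the right and down, at radius r is drawn at 1 + k1 r^2 times it, then the intrinsics apply), "rvec" (rotation vector, rad) and "tvec" (3), from world to camera coordinates, as OpenCV has them. Camera axes: x right, y down, z forward; pixel columns grow to the right and rows downward; lengths in m; the calibration is good to about 2 mm. A picture is of the moment at which its call begins. calibration takes no time and is no camera call.
A pose or a line that the arm cannot do raises env.PlanningError and nothing moves.
- job.job_done(): hands the job in; it is judged then, once.
The state is a dict: "time": time; "qpos": joint angles; "joint_velocities": joint speeds; "joint_torque": joint torques, N m; "tcp_pos": TCP position; "orientation": TCP orientation; "force": force on the tool from outside, world axes, zero at the start; "torque": the same for the moment, N m; "opening": finger opening in m; "gripper_force": force on a finger pad.
Only numpy, scipy, OpenCV 4.12 (cv2) and the standard library are available. Lean on these libraries where they do the work, as an engineer would, in place of code of your own. Each camera call takes 0.05 s, during which the arm holds its last target. There are 200 camera calls.

## Task

One of the two lidded cotton cups has been knocked over on the desk and its half cover has flapped open. Stand it upright in the empty pocket of the cup stand beside its twin, setting it down rather than dropping it, and fold its cover fully shut. Leave the twin cup standing where it is and do not knock over the two dropper bottles behind.

Things in the scene. Friction and masses are not known exactly. Their poses are not given: they have to be found in the camera images.
- cotton_cup: Toppled stainless cup, about 0.17 kg: 64 mm across the wall (67 at the rim, 60 at the foot), 56 mm high without knob. Origin: centre of its underside; own z runs along its axis, foot to mouth. It lies on its side, axis level about 32 mm up, mouth towards the robot within 0.8 rad, own +x down. On its +x side the top is a fixed half plate; the -x half is closed by the hinged cover.
- cup_grip (a point): Point on the cup's axis 37 mm above its underside: a good place to grip it across the 64 mm wall, the fingers closing along the cup's own y. The centre of mass lies within about 10 mm of it, nearer the foot. Gripped so, the hand leaning towards the mouth, it can be set upright with the hand leaning the other way.
- cotton_cup_lid (a joint): Hinged half cover, rad: 0 = shut, flat over the open half of the mouth; 1.57 = straight up from the mouth; stop at 1.83. Starts between 1.1 and 1.75. The pin runs along the cup's own y through its axis, 57 mm above its underside; the cover reaches 31 mm from it. It stays about where it is left (friction 0.003 N m) and yields to a light push; a hard or fast push would tip the light cup.
- lid_knob (a point): Centre of the top of the small knob (8 mm across, 7 mm high) on the outside of the hinged cover, 21 mm from the pin. With the cover shut it lies 21 mm from the cup's axis on its own -x side, 63 mm above its underside.
- cup_stand: Low grey plastic two-place stand fixed to the desk, 96 mm (own x) by 215 mm (own y) by 13 mm high. Origin: centre of its underside. Two round pockets, 71 mm across and 9 mm deep, at y = -57.5 mm (empty) and y = +57.5 mm (twin cup). It is turned up to 0.35 rad either way.
- empty_pocket (a point): Centre of the floor of the empty pocket, 4 mm above the desk; the rim is 9 mm higher. Keep clear of the tall computer screen that stands across the desk behind the cups, from about x = 0.70, y = 0.40 to x = 0.80, y = -0.10; keyboard (24 mm high) and mouse (37 mm) lie in front.
- twin_cup: The other cup, same shape, standing in the other pocket of the stand, its cover fixed shut. Origin: centre of its underside, z up. Its centre is 115 mm from that of the empty pocket.
- drop_bottle: Dark dropper bottle, 38 mm across, 82 mm tall, standing on the desk behind the stand. Origin: centre of its underside, z up.
- drop_bottle_small: White dropper bottle, 32 mm across, 64 mm tall, standing beside the dark one. Origin: centre of its underside, z up.
Things that resemble listed ones, but are neither listed nor needed, are in the scene too. What is shaped like the twin_cup but red is not meant.

How it is judged:
At the end, for the whole second after the job is handed in: The toppled cup stands upright (within 0.08 rad) and at rest on the floor of the empty pocket (origin within 8 mm sideways and 3 mm of its floor), its cover shut (joint below 0.12 rad); the twin cup still stands upright (within 0.08 rad) in its own pocket (angle between each of cotton_cup, twin_cup's own z axis and vertical below 0.08 rad and horizontal distance between cotton_cup and empty_pocket below 0.008 m and z of cotton_cup in the frame of empty_pocket below 0.003 m and value of joint cotton_cup_lid below 0.12 rad and linear speed of cotton_cup below 0.02 m/s); the robot touches nothing.
It fails at once if the twin cup is moved more than 15 mm (distance of twin_cup from where it was at the start of the episode above 0.015 m).
It fails at once if the cup is dropped: it moves faster than 0.75 m/s (a fall of about 30 mm) with no finger on it (linear speed of cotton_cup above 0.75 m/s and contact force between cotton_cup and the fingers below 0.05 N).
It fails at once if a dropper bottle is knocked over (angle between any of drop_bottle, drop_bottle_small's own z axis and vertical above 0.3 rad).
It also fails if it takes over 70 s, if anything falls off the work surface, if the arm or the gripper's body presses on something with over 40 N, if the wrist force passes 120 N, or if a joint passes its speed limit or range.

## Working session

There is one attempt and no reset: what is moved stays moved. The work goes in short steps, each a Python script; the robot and the scene stay as the last script left them, time stands still between calls to the robot, and variables do not carry over. Pictures are saved under pics/ and viewed, at most 10 in all, crops included, and the job is handed in when it is done.

```bash
mkdir -p pics; cat > h.py <<'E'
import numpy as np, cv2
from cell import env,kin,camera,calibration,job
def cal(n):
    c=calibration(n);R=cv2.Rodrigues(np.array(c["rvec"],float))[0];return c,R,np.array(c["tvec"],float).ravel()
def rays(n,uv):
    c,R,t=cal(n);uv=np.atleast_2d(np.asarray(uv,float))
    d=np.stack([(uv[:,0]-c["cx"])/c["fx"],(uv[:,1]-c["cy"])/c["fy"]],1);s=d.copy()
    for _ in range(10): s=d/(1+c["k1"]*(s**2).sum(1,keepdims=True))
    return -R.T@t, np.c_[s,np.ones(len(s))]@R, R,t
def plane(n,uv,z):
    o,d,_,_=rays(n,uv);return o+d*((z-o[2])/d[:,2:3])
def cloud(n,depth):
    v,u=np.mgrid[:400,:640];o,d,_,_=rays(n,np.c_[u.ravel(),v.ravel()])
    return (o+d*depth.reshape(-1,1)).reshape(400,640,3)
E
python3 - <<'E'
from h import *
for n in("scene","top"):
    p,d=camera(n);cv2.imwrite(f"pics/{n}0.png",p);np.savez(f"{n}0.npz",p=p,d=d)
    c,R,t=cal(n);print(n,-R.T@t,R[2],c["fx"])
E
```

```text
scene [0.13700152 0.4087624  0.70770311] [ 0.56922269 -0.41541677 -0.70951704] 483.59610521813465
top [0.60803515 0.02364824 0.89725718] [ 0.03348827 -0.02632973 -0.99909223] 433.7907933725935
```

View pics/scene0.png

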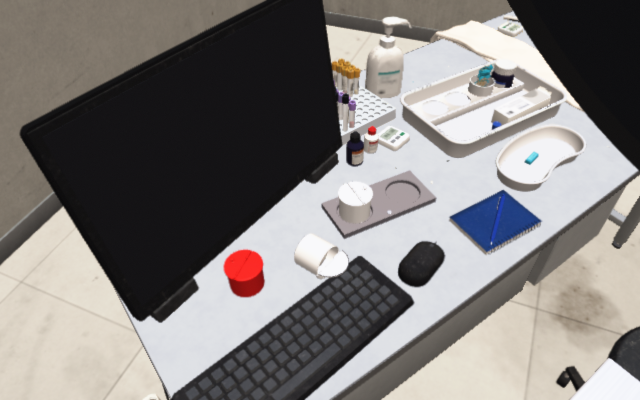

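View pics/top0.png

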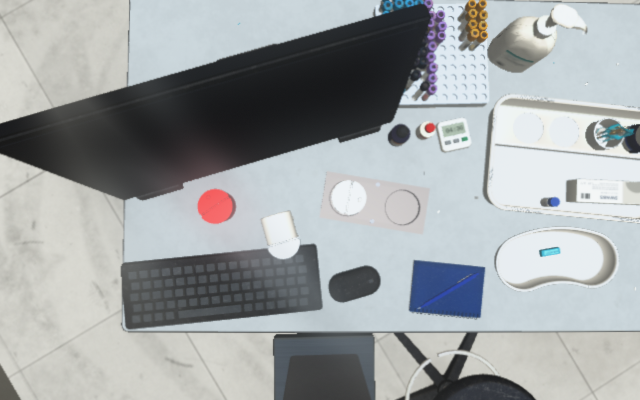

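The toppled white cup is at scene (320,257) and top (280,235), with its mouth towards the keyboard and its lid open at top (284,246). The stand is at top (375,202), with the twin at (348,197) and the empty pocket at (403,207). The red cup at (216,206) is the decoy. I'll measure now and confirm with one crop.

```bash
python3 - <<'E'
from h import *
z=np.load("top0.npz");p,d=z["p"],z["d"];P=cloud("top",d)
s=np.load("scene0.npz");ps,ds=s["p"],s["d"];S=cloud("scene",ds)
a=cv2.resize(p[165:285,240:440],None,fx=4,fy=4,interpolation=cv2.INTER_CUBIC)
b=cv2.resize(ps[220:300,280:370],None,fx=4,fy=4,interpolation=cv2.INTER_CUBIC)
a[:320,440:]=np.where(False,0,a[:320,440:]); cv2.imwrite("pics/crop_top.png",a)
cv2.imwrite("pics/crop_scene.png",b)
np.set_printoptions(precision=4,suppress=True)
# empty pocket / stand: grey-brown region
hsv=cv2.cvtColor(p,cv2.COLOR_BGR2HSV)
print("stand px",p[225,380],p[180,380],"desk",p[260,380],"cup",p[225,280],p[248,284])
# depth-height of stand
print("heights stand",P[225,380],"pocket",P[207,403],"twin",P[197,348])
for nm,PP in(("top",P),("scene",S)):
    m=(PP[...,2]>0.008)&(PP[...,2]<0.12)&(PP[...,0]>0.4)&(PP[...,0]<.68)&(PP[...,1]>.02)&(PP[...,1]<.2)
    img=p if nm=="top" else ps
    m&=img.min(2)>120; m&=(img.max(2).astype(int)-img.min(2)<40)
    n,l,st,c=cv2.connectedComponentsWithStats(m.astype(np.uint8))
    for i in range(1,n):
        if st[i,4]>60:
            q=PP[l==i];print(nm,st[i],c[i],q.min(0),q.max(0))
# height map around the cup, top
for v in range(206,266,4): print(v,(P[v,256:306:4,2]*1000).round().astype(int))
E
```

```text
stand px [205 204 208] [205 204 203] desk [218 214 203] cup [244 241 236] [240 236 231]
heights stand [ 0.5801 -0.1085  0.0136] pocket [ 0.6161 -0.1578  0.0074] twin [ 0.6373 -0.0416  0.0462]
top [ 261  211   39   49 1386] [280.7691 235.0556] [0.5153 0.0563 0.0109] [0.6119 0.1308 0.0661]
scene [ 294  234   55   46 1589] [319.9887 256.7275] [0.5187 0.0549 0.008 ] [0.6105 0.1331 0.0651]
206 [  0  -1   1   0   3 897   3   1   0   1   3   1   0]
210 [-2  0  0  0  0  0  0  0 -2  0  1  0 -2]
214 [-2  2 -1  0  3 61 60 57 49 -1 -1  1 -1]
218 [-2  1 55 59 61 61 63 58 53 37  2  1 -3]
222 [ 1 -3 50 57 62 62 62 59 55 44  1 -1  3]
226 [ 1  4 48 55 62 61 63 58 53 49  0 -1 -2]
230 [ 2  0 42 57 62 58 62 62 58 49  1 -2  0]
234 [ 2  2  0 52 59 62 64 60 59 53 43  1  0]
238 [ 0  3  2 51 57 61 62 64 62 29 33  0  1]
242 [ 0  0  0 51 57 62 32 -2 35 34 33  2  3]
246 [ 1  0  1 30 35 34 36 35 35 33 36 14 14]
250 [14 12 16 36 35 36 34 34 37 33 34 18 18]
254 [17 17 16 18 37 38 36 34 35 35 23 23 18]
258 [19 19 26 25 19 25 36 36 37 26 21 26 18]
262 [24 19 25 25 17 24 27 19 24 26 25 19 18]
```

View pics/crop_top.png

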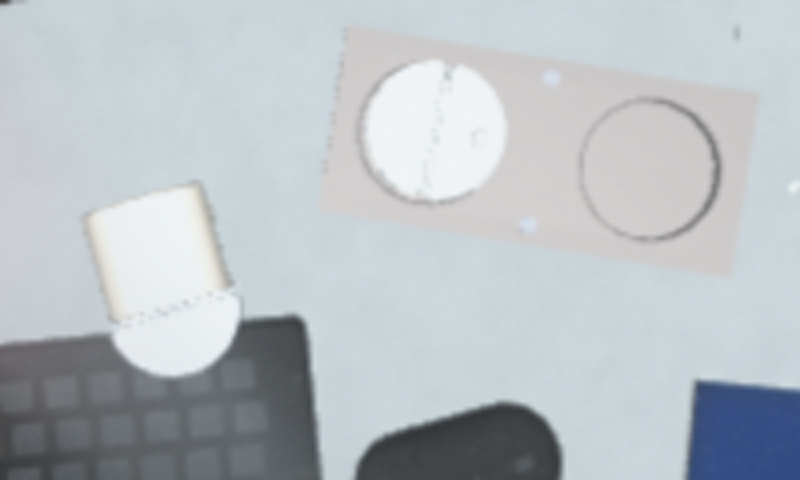

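View pics/crop_scene.png

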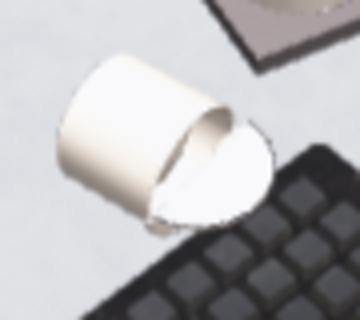

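The crops confirm the toppled cup: white, mouth towards the robot, lid about level, so near 1.57 rad. The stand has the twin at crop (433,130) and the empty pocket at (650,168). Next I'll fit exact poses and scan IK.

```bash
cat > geo.py <<'E'
from h import *
from scipy.spatial.transform import Rotation as Ro
def frame(xc,zc,th):
    """tool rotation for cup axes xc,zc and lean th; tool z=cos x_c - sin z_c, tool y=+-y_c"""
    yc=np.cross(zc,xc);zt=np.cos(th)*xc-np.sin(th)*zc
    return yc,zt
def quat(yt,zt):
    q=Ro.from_matrix(np.c_[np.cross(yt,zt),yt,zt]).as_quat();return np.r_[q[3],q[:3]]
E
python3 - <<'E'
from geo import *
np.set_printoptions(precision=4,suppress=True)
z=np.load("top0.npz");p,d=z["p"],z["d"];P=cloud("top",d);pi=p.astype(int)
# stand
m=((pi[...,0]-pi[...,2]<6)&(pi.min(2)>120)&(pi.max(2)<235)).astype(np.uint8);m[:160]=0;m[240:]=0;m[:,:312]=0;m[:,440:]=0
m=cv2.morphologyEx(m,cv2.MORPH_OPEN,np.ones((3,3)))
n,l,st,c=cv2.connectedComponentsWithStats(m);i=1+st[1:,4].argmax();print("stand",st[i])
ct=max(cv2.findContours((l==i).astype(np.uint8),0,1)[0],key=cv2.contourArea)[:,0]
W=plane("top",cv2.convexHull(ct)[:,0],.0125);r=cv2.minAreaRect(W[:,:2].astype(np.float32)*1000);print("rect mm",r)
# pocket ring (dark)
g=p.min(2).astype(int);mm=(g<185).astype(np.uint8);mm[:, :382]=0;mm[:,424:]=0;mm[:186]=0;mm[228:]=0
v,u=np.nonzero(mm);Q=plane("top",np.c_[u,v],.0115);e=cv2.fitEllipse((Q[:,:2]*1000).astype(np.float32));print("pocket ring",len(u),e)
# twin top
t=(p.min(2)>228)&(P[...,2]>.045)&(P[...,1]<0)&(P[...,1]>-.1)&(P[...,0]<.7)
ct=max(cv2.findContours(t.astype(np.uint8),0,1)[0],key=cv2.contourArea)[:,0]
print("twin",cv2.minEnclosingCircle((plane("top",ct,.058)[:,:2]*1000).astype(np.float32)))
# cup body silhouette
b=((P[...,2]>.008)&(pi.min(2)>110)&(pi.max(2)-pi.min(2)<50)&(P[...,0]>.5)&(P[...,0]<.65)&(P[...,1]>.04)&(P[...,1]<.15)).astype(np.uint8)
n,l,st,c=cv2.connectedComponentsWithStats(b);i=1+st[1:,4].argmax()
body=(l==i); v,u=np.nonzero(body)
L=[];Rr=[]
for row in range(216,240):
    x=u[v==row]
    L.append((x.min()-.5,row)) if row>=222 else None
    Rr.append((x.max()+.5,row)) if row<=236 else None
fl=[];
for E_ in(L,Rr):
    w=plane("top",E_,.034)[:,:2];f=cv2.fitLine(w.astype(np.float32),cv2.DIST_HUBER,0,.01,.01).ravel();fl.append(f);print("edge",f,np.arctan2(f[1],f[0]))
# body cloud by both views
s=np.load("scene0.npz");S=cloud("scene",s["d"])
A=[]
for PP in(P,S):
    k=(PP[...,0]>.5)&(PP[...,0]<.65)&(PP[...,1]>.04)&(PP[...,1]<.15)&(PP[...,2]>.04)&(PP[...,2]<.08);A.append(PP[k])
A=np.vstack(A)
from scipy.optimize import least_squares
def res(q): # axis yaw q0, offset q1, height q2, slope
    a=np.array([np.cos(q[0]),np.sin(q[0])]);nn=np.array([-a[1],a[0]])
    D=A[:,:2]-np.array([.57,.093]);sl=D@a;tt=D@nn-q[1]
    return np.hypot(tt,A[:,2]-q[2])-(q[3]+q[4]*sl)
f=least_squares(res,[np.pi+.25,0,.032,.032,0],loss="soft_l1",f_scale=.002);print("cyl",f.x,np.std(f.fun))
a=np.array([np.cos(f.x[0]),np.sin(f.x[0])]);sl=(A[:,:2]-[.57,.093])@a
print("extent along axis",np.percentile(sl,[.5,2,50,98,99.5]))
# rear edge of top silhouette: near ridge z~.062
r0=[(x,v[u==x].min()-.5) for x in range(262,294)]
for zz in(.03,.06): w=plane("top",r0,zz)[:,:2];print(zz,((w-[.57,.093])@a)[::3])
# mouth edge ridge: depth jump
print("bottles",P[134,399],P[129,428])
E
```

```text
stand [ 320  172  109   62 3897]
rect mm ((626.5632934570312, -98.24076080322266), (214.630126953125, 95.62663269042969), 79.65575408935547)
pocket ring 181 ((616.1769409179688, -154.54000854492188), (71.11775970458984, 71.5462646484375), 78.62503051757812)
twin ((636.7498168945312, -41.89356994628906), 33.259944915771484)
edge [0.9654 0.2606 0.5741 0.1266] 0.26367056
edge [0.9533 0.302  0.5785 0.0631] 0.30674678
cyl [ 3.4028 -0.0003  0.0313  0.0312  0.0264] 0.0013820321021364658
extent along axis [-0.0381 -0.0369 -0.0104  0.0151  0.0159]
0.03 [-0.0382 -0.0385 -0.0388 -0.0391 -0.0393 -0.0396 -0.0399 -0.0382 -0.0385
 -0.0369 -0.0237]
0.06 [-0.0376 -0.0378 -0.0381 -0.0384 -0.0386 -0.0389 -0.0392 -0.0376 -0.0378
 -0.0362 -0.0236]
bottles [ 0.7552 -0.1394  0.0764] [ 0.7667 -0.1991  0.063 ]
```

```bash
cat >> geo.py <<'E'
YAW=3.413; a=np.array([np.cos(YAW),np.sin(YAW),0]); n_=np.array([-a[1],a[0],0]); UP=np.array([0,0,1.])
GRIP=np.r_[np.array([.57,.093])-.0015*a[:2],.0315]; POCK=np.array([.6162,-.1547,.004]); GD=.050
def pick(th,sg): 
    yc,zt=frame(-UP,a,th);return quat(sg*yc,zt),zt
def place(th,psi,sg):
    xc=np.array([np.cos(psi),np.sin(psi),0]);yc,zt=frame(xc,UP,th);return quat(sg*yc,zt),zt
E
python3 - <<'E'
from geo import *
np.set_printoptions(precision=2,suppress=True)
for deg in(35,40,45,50):
  th=np.radians(deg)
  for sg in(1,-1):
    q,zt=pick(th,sg);J=[kin.inverse_kinematics(GRIP-zt*(GD+h),q) for h in(0,.1)]
    print(deg,sg,"pick",J[0],J[1] is not None)
    for ps in range(-180,180,15):
        q,zt=place(th,np.radians(ps),sg);g=POCK+UP*.038
        k=[kin.inverse_kinematics(g-zt*GD+UP*h,q) for h in(0,.08)]+[kin.inverse_kinematics(g-zt*(GD+.08),q)]
        if all(x is not None for x in k):print("  psi",ps,k[0])
E
```

```text
35 1 pick [ 0.22  0.64 -0.58  2.31  2.49  0.44  2.38] True
  psi -150 [-0.44  1.28  0.82  1.26 -0.18  1.61 -0.74]
  psi -135 [-0.53  1.22  0.79  1.39 -0.05  1.41 -0.66]
  psi -120 [-0.61  1.16  0.75  1.54  0.1   1.19 -0.62]
  psi -105 [-0.68  1.09  0.72  1.69  0.29  0.97 -0.63]
  psi -90 [-0.74  1.03  0.69  1.86  0.52  0.74 -0.7 ]
  psi -75 [-0.77  0.98  0.67  2.01  0.91  0.53 -0.92]
  psi -60 [-0.92  1.09  0.89  2.17  1.63  0.2  -1.54]
  psi -45 [-0.24  0.75  0.06  2.25  2.08  0.85 -1.45]
  psi 15 [ 1.33  1.22 -1.19  2.21  2.69  0.46  0.09]
  psi 30 [-0.28  1.24  1.04  2.19  4.07  1.71 -2.2 ]
  psi 45 [ 0.98  0.89 -0.57  1.97 -1.24  0.54 -2.15]
  psi 60 [ 0.53  0.85  0.02  1.84 -1.27  1.05 -2.09]
  psi 75 [ 0.24  0.97  0.43  1.7  -1.27  1.43 -2.  ]
  psi 90 [-0.    1.2   0.84  1.56 -1.36  1.83 -1.84]
  psi 105 [ 0.09  1.15  0.64  1.4  -1.08  1.78 -1.83]
  psi 120 [ 0.06  1.2   0.64  1.26 -0.93  1.87 -1.73]
35 -1 pick [ 0.68  0.98 -1.19  2.28  2.09  0.81 -0.08] True
  psi -150 [-0.14  1.11  0.2   1.23  0.27  1.67  2.03]
  psi -135 [-0.19  1.05  0.15  1.36  0.44  1.54  2.09]
  psi -12
[... 7553 characters left out ...]
 1.83]
  psi -15 [ 0.58  0.68 -0.58  2.23  2.41  0.56  2.35]
  psi 0 [ 0.85  0.76 -0.78  2.2   2.53  0.43  2.64]
  psi 15 [ 1.21  1.04 -1.18  2.13  1.99  0.45 -2.61]
  psi 30 [ 1.27  1.1  -1.21  2.04  1.41  0.37 -1.77]
  psi 45 [ 0.42  0.7   0.02  1.99 -1.36  0.68  0.85]
  psi 60 [ 0.14  0.81  0.43  1.88 -1.32  1.05  0.96]
  psi 75 [ 0.1   0.88  0.52  1.76 -1.19  1.24  1.05]
  psi 90 [ 0.13  0.92  0.46  1.63 -1.    1.32  1.1 ]
  psi 105 [ 0.13  0.96  0.43  1.51 -0.85  1.41  1.18]
  psi 120 [ 0.1   1.    0.43  1.41 -0.72  1.51  1.3 ]
  psi 135 [ 0.05  1.04  0.45  1.33 -0.61  1.58  1.44]
  psi 150 [-0.01  1.07  0.47  1.28 -0.5   1.62  1.6 ]
  psi 165 [-0.08  1.08  0.48  1.26 -0.38  1.61  1.76]
```

```bash
python3 - <<'E'
from geo import *
np.set_printoptions(precision=3,suppress=True)
th=np.radians(38)
env.reach([.38,.32,.33],quat(np.array([0,-1.,0]),-UP)) if False else None
q,zt=pick(th,-1); T=GRIP-zt*GD
for hgt in(.16,.12,.09):
    if kin.inverse_kinematics(T+UP*hgt,q) is not None: break
print("hover",hgt,T)
try:
    env.reach([.36,.36,.33],env.get_state()["orientation"])
except env.PlanningError as e: print("wp",e)
env.reach(T+UP*hgt,q); s=env.get_state();print(s["qpos"],s["time"],s["opening"])
# look-ahead: place
for ps in(-45,-40,-35,-30,-25,-20):
    qq,z2=place(th,np.radians(ps),-1);g=POCK+UP*.038
    print(ps,[kin.inverse_kinematics(x,qq) for x in(g-z2*GD,g-z2*GD+UP*.12,g-z2*(GD+.08))])
p,d=camera("scene");cv2.imwrite("pics/hover.png",p[100:340,180:500].repeat(2,0).repeat(2,1))
E
```

```text
hover 0.16 [0.542 0.085 0.071]
[ 0.587  0.359 -0.972  2.261  1.644  0.281  0.046] 3.1417 0.08537205141050246
-45 [array([ 0.308,  0.796, -0.574,  2.209,  2.033,  1.129,  2.04 ]), array([ 0.555,  0.619, -0.888,  2.193,  1.832,  1.135,  2.342]), array([ 0.3  ,  0.691, -0.71 ,  2.3  ,  1.885,  1.195,  2.057])]
-40 [array([ 0.314,  0.779, -0.541,  2.242,  2.137,  1.077,  2.028]), array([ 0.584,  0.596, -0.878,  2.225,  1.909,  1.057,  2.355]), array([ 0.324,  0.669, -0.688,  2.345,  1.989,  1.141,  2.054])]
-35 [array([ 0.321,  0.763, -0.502,  2.272,  2.251,  1.026,  2.01 ]), array([ 0.611,  0.573, -0.859,  2.253,  1.995,  0.974,  2.361]), array([ 0.343,  0.646, -0.653,  2.386,  2.105,  1.081,  2.043])]
-30 [array([ 0.33 ,  0.749, -0.463,  2.296,  2.374,  0.977,  1.987]), array([ 0.639,  0.551, -0.836,  2.276,  2.092,  0.889,  2.359]), array([ 0.362,  0.624, -0.607,  2.42 ,  2.237,  1.02 ,  2.023])]
-25 [array([ 0.349,  0.739, -0.43 ,  2.314,  2.506,  0.934,  1.965]), array([ 0.665,  0.531, -0.808,  2.294,  2.202,  0.802,  2.345]), None]
-20 [array([ 0.384,  0.734, -0.412,  2.326,  2.641,  0.895,  1.952]), array([ 0.688,  0.513, -0.774,  2.306,  2.33 ,  0.715,  2.315]), None]
```

View pics/hover.png

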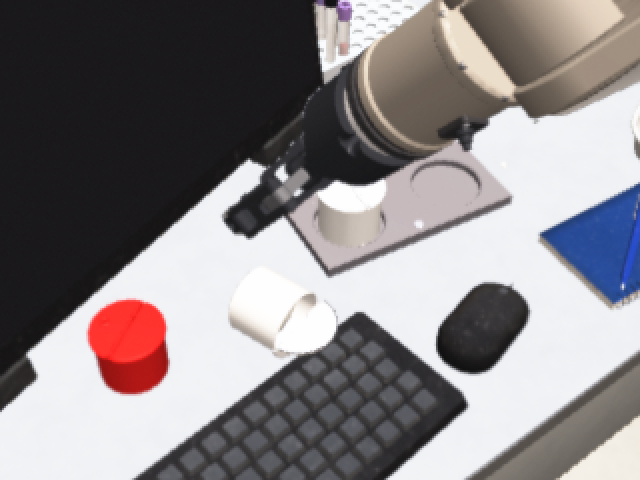

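The hand hovers above the cup, which is undisturbed at crop (270,310); perspective draws the hand farther back. Descending to grip.

```bash
python3 - <<'E'
from geo import *
np.set_printoptions(precision=4,suppress=True)
th=np.radians(38);q,zt=pick(th,-1); T=GRIP-zt*GD
s=env.get_state();print(s["force"])
print("stop",env.movel(T,velocity=.08,stop_force=8)); s=env.get_state();print(s["tcp_pos"],T,s["force"])
env.grip(.05,f_grip=45);s=env.get_state();print(s["opening"],s["gripper_force"],s["force"],s["time"])
for n in("top","scene"):
    p,d=camera(n);np.savez(f"{n}1.npz",p=p,d=d)
env.movel(T+UP*.03,velocity=.06);env.dwell(.2)
s=env.get_state();print(s["opening"],s["gripper_force"],s["force"])
p,d=camera("scene");a=p[180:300,250:410]
p2,d2=camera("top");np.savez("top2.npz",p=p2,d=d2);b=p2[170:290,210:370]
cv2.imwrite("pics/grip.png",cv2.resize(np.hstack([a,b]),None,fx=2.4,fy=2.4))
E
```

```text
[-0.4129  0.6611  0.2741]
stop False
[0.542  0.0851 0.0713] [0.5418 0.0851 0.0709] [-0.2839  0.0734 -0.1194]
0.06210671933412046 47.486865184682756 [-2.7546 -1.764   6.1587] 5.6833
0.062059074525213004 49.10166039118849 [ 0.1314  1.1637 -1.8605]
```

View pics/grip.png

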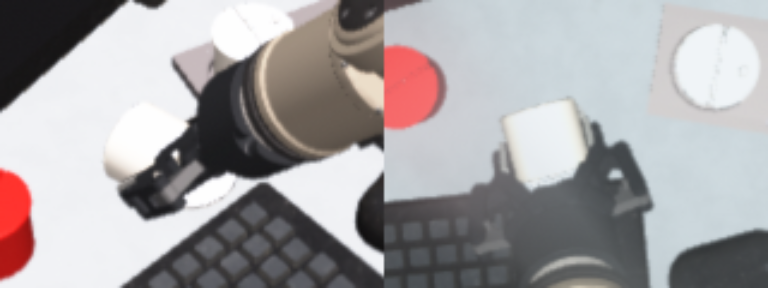

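The cup is held across its wall, level and lifted 30 mm. I'll check for tilt or slip in the hand from depth before carrying.

```bash
python3 - <<'E'
from geo import *
np.set_printoptions(precision=4,suppress=True)
def ana(f,dz):
    z=np.load(f);P=cloud("top",z["d"]);p=z["p"]
    t=(P[...,:2]-GRIP[:2])@np.c_[a[:2],n_[:2]]
    k=(p.min(2)>150)&(P[...,2]>.04+dz)&(P[...,2]<.075+dz)&(abs(t[...,0]+.015)<.03)&(abs(t[...,1])<.035)
    S,N,Z=t[k][:,0],t[k][:,1],P[k][:,2]
    c=abs(N)<.012
    A=np.c_[S,N,N**2,np.ones_like(S)][c];x=np.linalg.lstsq(A,Z[c],rcond=None)[0]
    # common rows: side midline slope
    from scipy.stats import linregress
    v=np.nonzero(k)
    mid=np.array([[S[abs(S-s)<.002].mean(),(N[abs(S-s)<.002].max()+N[abs(S-s)<.002].min())/2] for s in np.arange(-.032,.0,.004) if (abs(S-s)<.002).sum()>5])
    print(f,k.sum(),"ridge slope",x[0],"ridge z at s=-.015",x[3]-.015*x[0]-dz,"foot s",np.percentile(S,[1,3]),"mid slope",np.polyfit(mid[:,0],mid[:,1],1), "sextent",S.max())
ana("top0.npz",0);ana("top1.npz",0);ana("top2.npz",.03)
E
```

```text
top0.npz 800 ridge slope 0.037110514357017274 ridge z at s=-.015 0.062347405322580686 foot s [-0.0361 -0.035 ] mid slope [0.0113 0.0002] sextent 0.014964491255723925
top1.npz 817 ridge slope 0.01717189109520493 ridge z at s=-.015 0.06209386865723249 foot s [-0.0365 -0.0353] mid slope [ 0.0088 -0.0001] sextent 0.014918823527391212
top2.npz 864 ridge slope 0.02868835747934402 ridge z at s=-.015 0.061086969762907714 foot s [-0.0361 -0.0349] mid slope [ 0.0293 -0.0002] sextent 0.014952583087509618
```

No slip (within 1 mm and 0.02 rad). Carrying to above the pocket.

```bash
python3 - <<'E'
from geo import *
np.set_printoptions(precision=3,suppress=True)
th=np.radians(38);q,zt=pick(th,-1);env.movel(GRIP-zt*GD+UP*.16,velocity=.12)
q2,z2=place(th,np.radians(-35),-1);G=POCK+UP*.037
H=G-z2*GD+UP*.11
try: env.movel(H,velocity=.08,rot=q2);print("movel")
except env.PlanningError as e:
    print("PE",e); env.reach(H,q2)
s=env.get_state();print(s["tcp_pos"],H,s["opening"],s["qpos"],s["time"])
q,d=camera("scene");p2,d2=camera("top");np.savez("top3.npz",p=p2,d=d2)
cv2.imwrite("pics/carry.png",cv2.resize(np.hstack([q[100:260,280:460],p2[140:300,320:500]]),None,fx=2.2,fy=2.2))
E
```

```text
movel
[ 0.584 -0.132  0.182] [ 0.584 -0.132  0.182] 0.06176122495865924 [ 0.472  0.539 -0.686  2.264  2.024  0.908  2.27 ] 13.1667
```

View pics/carry.png

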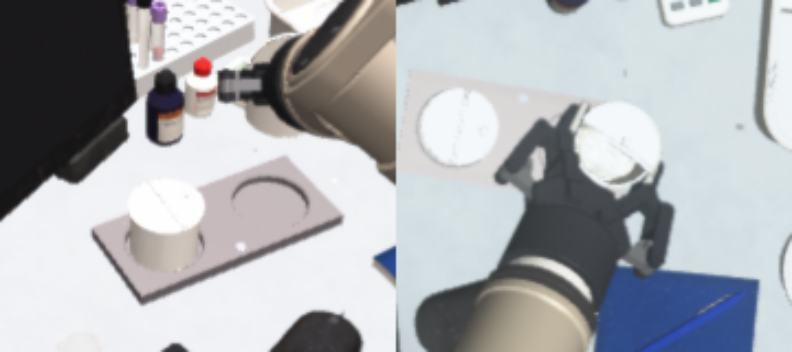

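The cup hangs upright above the pocket at right-panel (620,145), with the fixed plate at upper right. I'll check its centre and tilt by depth, then set it down with force stop.

```bash
cat > rim.py <<'E'
from geo import *
from scipy.optimize import least_squares
def rim(f,zr):
    z=np.load(f);P=cloud("top",z["d"])
    k=(abs(P[...,2]-zr)<.008)&(np.hypot(P[...,0]-POCK[0],P[...,1]-POCK[1])<.045)&(z["p"].min(2)>150)
    Q=P[k];pl=np.linalg.lstsq(np.c_[Q[:,:2]-POCK[:2],np.ones(len(Q))],Q[:,2],rcond=None)[0]
    ct=np.vstack([c[:,0] for c in cv2.findContours(k.astype(np.uint8),0,1)[0] if len(c)>10])
    W=plane("top",ct,zr)[:,:2]-POCK[:2]
    W=W[(W@np.array([np.cos(np.radians(-35)),np.sin(np.radians(-35))]))>.006]
    r=least_squares(lambda c:np.hypot(*(W-c[:2]).T)-.0333,[0,0],loss="soft_l1",f_scale=.001)
    print(f,"plane",pl.round(4),"npts",len(Q),"centre off mm",(r.x*1000).round(2),"rms",np.std(r.fun).round(4))
E
python3 - <<'E'
from rim import *
np.set_printoptions(precision=4,suppress=True)
rim("top3.npz",.170)
E
```

```text
top3.npz plane [ 0.0483 -0.0294  0.1696] npts 683 centre off mm [-0.11  1.8 ] rms 0.0068
```

```bash
python3 - <<'E'
from rim import *
np.set_printoptions(precision=4,suppress=True)
th=np.radians(38);q2,z2=place(th,np.radians(-35),-1);G=POCK+UP*.037
B=G-z2*GD+np.array([0,-.001,0])
env.movel(B+UP*.016,velocity=.08);env.dwell(.3);f0=env.get_state()["force"]
print("stop",env.movel(B-UP*.003,velocity=.015,stop_force=3));s=env.get_state();print("dz",s["tcp_pos"]-B,s["force"]-f0,s["opening"])
p,d=camera("top");np.savez("top4.npz",p=p,d=d);rim("top4.npz",.060)
print(s["time"])
E
```

```text
stop True
dz [ 0.0002 -0.0002 -0.0003] [-0.9026 -0.2435  6.1968] 0.06168832673812025
top4.npz plane [ 0.0391 -0.012   0.0595] npts 520 centre off mm [-0.4   0.74] rms 0.0073
15.8917
```

Touched down at the expected height and centred within 1 mm. Releasing and backing out along the tool axis.

```bash
python3 - <<'E'
from rim import *
np.set_printoptions(precision=4,suppress=True)
th=np.radians(38);q2,z2=place(th,np.radians(-35),-1)
env.grip(.067,f_grip=20);env.grip(.085);s=env.get_state();T=s["tcp_pos"]
print(s["opening"],env.movel(T-z2*.08,velocity=.08,stop_force=6))
env.movel(env.get_state()["tcp_pos"]+UP*.12,velocity=.15)
try: env.movel(env.get_state()["tcp_pos"]+np.array([-.06,.0,0]),velocity=.15)
except env.PlanningError as e: print(e)
s=env.get_state();print(s["time"],s["tcp_pos"],s["qpos"])
p,d=camera("top");np.savez("top5.npz",p=p,d=d);rim("top5.npz",.060)
q,d=camera("scene");np.savez("scene5.npz",p=q,d=d)
cv2.imwrite("pics/rel.png",cv2.resize(np.hstack([q[140:240,310:450],p[150:250,320:460]]),None,fx=2.8,fy=2.8,interpolation=cv2.INTER_CUBIC))
P=cloud("top",np.load("top5.npz")["d"]);S=cloud("scene",d)
u=np.array([np.cos(np.radians(-35)),np.sin(np.radians(-35))])
for X in(P,S):
    k=(X[...,2]>.066)&(X[...,2]<.11)&(np.hypot(X[...,0]-POCK[0],X[...,1]-POCK[1])<.04);Q=X[k]
    D=(Q[:,:2]-POCK[:2])@np.c_[u,[-u[1],u[0]]]
    print(len(Q),"lid along x_c",np.percentile(D[:,0],[5,50,95]),"y",np.ptp(D[:,1]) if len(Q) else 0,"z",Q[:,2].max() if len(Q) else 0)
E
```

```text
0.08518593201106497 False
the arm cannot follow that straight line within its joint ranges
18.5917 [ 0.5313 -0.0977  0.2387] [ 0.4754  0.3479 -0.7763  2.3467  1.8273  0.8667  2.3381]
top5.npz plane [ 0.0129 -0.0114  0.0593] npts 480 centre off mm [0.88 0.61] rms 0.0078
81 lid along x_c [-0.0038 -0.0017  0.005 ] y 0.06416374700014715 z 0.09688678277261698
268 lid along x_c [-0.003  -0.0007  0.0014] y 0.06461688312820632 z 0.09452993385272757
```

View pics/rel.png

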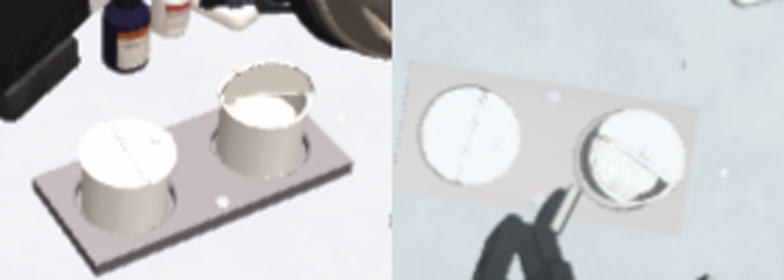

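The cup stands in the pocket with its lid upright: left panel rim at (265,85), and the lid line crosses right-panel (635,160). The twin is unmoved. Now I'll sweep the lid over with closed fingers from the +x side and press the knob gently.

```bash
cat > sweep.py <<'E'
from geo import *
U=np.array([np.cos(np.radians(-35)),np.sin(np.radians(-35)),0]);YC=np.cross(UP,U)
C=POCK+np.array([.0005,.0006,0]);PIN=.004+.057;NL=env.nose_length
def tcp(x,z): return np.r_[(C+U*x)[:2],z+NL]
phis=np.radians(np.arange(-8,73,10));corner=[(-.027*np.sin(f)+.007*np.cos(f),.027*np.cos(f)+.007*np.sin(f)) for f in phis]
way=[(.045,.087)]+[(x+.011,PIN+z) for x,z in corner]
E
python3 - <<'E'
from sweep import *
np.set_printoptions(precision=3,suppress=True)
print(NL,np.array(way))
for sg in(1,-1):
    q=quat(sg*YC,-UP);ks=[kin.inverse_kinematics(tcp(x,z),q) for x,z in [(.045,.18)]+way+[(-.021,.067)]]
    print(sg,ks[0],ks[1],ks[-1],[k is not None for k in ks])
E
```

```text
0.0726 [[ 0.045  0.087]
 [ 0.022  0.087]
 [ 0.017  0.088]
 [ 0.012  0.089]
 [ 0.007  0.089]
 [ 0.003  0.088]
 [-0.002  0.086]
 [-0.006  0.083]
 [-0.01   0.08 ]
 [-0.013  0.076]]
1 [ 0.576  0.597 -0.587  1.564  0.359  1.09   0.861] [ 0.442  0.662 -0.385  1.638  0.299  0.901  0.904] [ 0.417  0.604 -0.385  1.806  0.305  0.791  0.837] [True, True, True, True, True, True, True, True, True, True, True, True]
-1 [-0.538  0.915  1.265  1.646 -0.908  1.283 -1.277] [-0.53   1.075  1.259  1.709 -1.092  1.232 -1.166] [-0.633  1.045  1.26   1.877 -1.12   1.155 -1.119] [True, True, True, True, True, True, True, True, True, True, True, True]
```

```bash
sed -i 's/\.027\*np/.023*np/g; s/(.045,.087)/(.045,.083)/' sweep.py; python3 - <<'E'
from sweep import *
np.set_printoptions(precision=4,suppress=True)
q=quat(YC,-UP)
env.grip(0.0);T=env.get_state()["tcp_pos"]
env.movel(T+UP*.03,velocity=.1)
env.reach(tcp(.045,.18),q);env.movel(tcp(*way[0]),velocity=.1);env.dwell(.2)
f0=env.get_state()["force"]
for w in way[1:]:
    st=env.movel(tcp(*w),velocity=.025,stop_force=3);f=env.get_state()["force"]-f0
    print(np.array(w),st,f)
    if st: break
s=env.get_state();print(s["time"],s["opening"])
p,d=camera("scene");p2,d2=camera("top")
cv2.imwrite("pics/sweep.png",cv2.resize(np.hstack([p[140:240,310:450],p2[150:250,320:460]]),None,fx=2.8,fy=2.8,interpolation=cv2.INTER_CUBIC))
E
```

```text
[0.0211 0.0828] False [-0.8165  1.212   0.0317]
[0.0172 0.0842] False [-1.4743  0.6769  0.8748]
[0.0131 0.085 ] False [-2.2861 -0.3544  0.58  ]
[0.0089 0.0849] False [-2.2305 -0.4314  0.5162]
[0.0047 0.0842] False [ 0.0164 -0.4676  0.7616]
[0.0008 0.0828] False [-1.6626 -0.0397  0.2013]
[-0.0028  0.0807] False [-1.1051  0.8063  1.1683]
[-0.006  0.078] False [-0.9633  0.8101 -0.0346]
[-0.0087  0.0748] False [-0.1587 -0.2153  1.0401]
26.2167 -0.00042932899650670016
```

View pics/sweep.png

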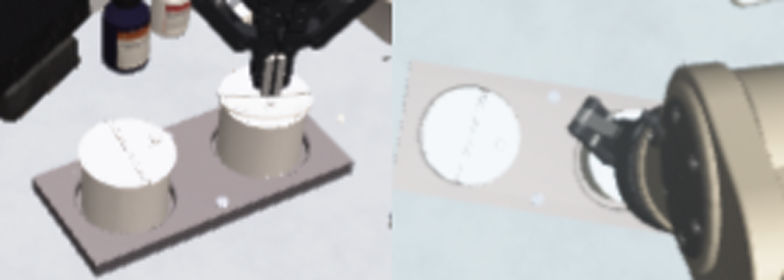

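The lid has folded most of the way at left panel (265,105) and the cup still stands. Next: move over the knob and press down lightly.

```bash
python3 - <<'E'
from sweep import *
from rim import rim
np.set_printoptions(precision=4,suppress=True)
print(env.movel(tcp(-.019,.0748),velocity=.02,stop_force=4));env.dwell(.3);f0=env.get_state()["force"]
st=env.movel(tcp(-.021,.0645),velocity=.01,stop_force=3);s=env.get_state()
print(st,"tip z",s["tcp_pos"][2]-NL,s["force"]-f0)
env.movel(tcp(-.021,.20),velocity=.12)
T=env.get_state()["tcp_pos"]
for t in([-.1,.16,.05],[-.06,.1,.03]):
    try: env.reach(T+np.array(t),quat(YC,-UP));break
    except env.PlanningError as e: print(e)
p,d=camera("scene");p2,d2=camera("top");np.savez("top6.npz",p=p2,d=d2);np.savez("scene6.npz",p=p,d=d)
cv2.imwrite("pics/end.png",cv2.resize(np.hstack([p[100:240,310:450],p2[120:260,320:460]]),None,fx=2.8,fy=2.8,interpolation=cv2.INTER_CUBIC))
rim("top6.npz",.060)
for n,X in(("top",cloud("top",d2)),("scene",cloud("scene",d))):
    D=X-C;x=D@U;y=D@YC;k=(abs(x+.014)<.011)&(abs(y)<.02)&((abs(y)>.008))&(X[...,2]>.03)&(X[...,2]<.1)
    k2=(abs(x-.014)<.011)&(abs(y)<.02)&(X[...,2]>.03)&(X[...,2]<.1)
    print(n,"hinged half: slope",np.polyfit(x[k],X[k][:,2],1),"fixed half z",np.polyfit(x[k2],X[k2][:,2],1),k.sum())
print(env.get_state()["time"])
E
```

```text
False
True tip z 0.06743330005465195 [-0.5744 -0.6518  4.5805]
top6.npz plane [-0.0054  0.0033  0.0599] npts 925 centre off mm [1.   0.15] rms 0.0005
top hinged half: slope [0.1041 0.0607] fixed half z [0.049  0.0589] 140
scene hinged half: slope [0.6951 0.0663] fixed half z [-0.1446  0.0609] 128
30.1917
```

View pics/end.png

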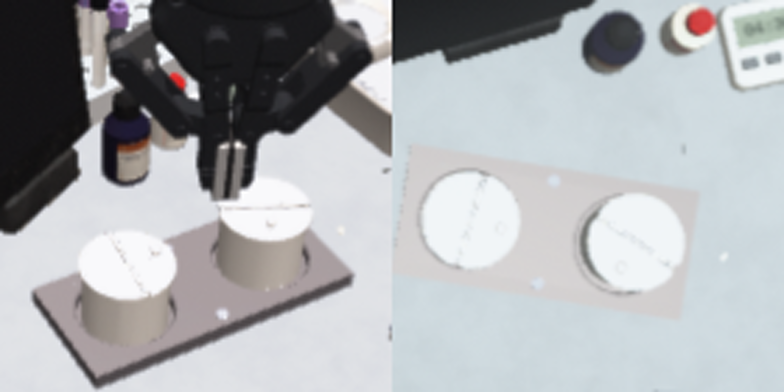

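The cup stands level (tilt about 0.006 rad) and 1 mm off the pocket centre. Its cover is flush and shut, with the knob pressed to 67.4 mm against 67 mm nominal. The twin and bottles are untouched and the arm is clear.

```bash
python3 -c "
from h import *
print(job.job_done())"
```

```text
the job is handed in; nothing more can be done
None
```

The job is handed in, with no verdict returned: by the last camera check, at 30 s of the 70 s limit, the toppled cup stands upright in the empty pocket about 1 mm off centre with its cover shut, and the twin cup and both bottles are still standing.

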